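# Find the rocking pan lid and press it home

## Robot

A 6-joint arm with a two-finger parallel gripper is mounted at the origin on the work surface. World frame = base frame: x ahead of the robot, y to its left, z up, the work surface at z = 0. Lengths are in m, angles in rad, forces in N, time in s.
With the tool pointing down it reaches from about 0.325 to 0.85 m from the base axis. Payload 15.5 kg.
Tool frame: the origin (TCP) lies midway between the tips of the shut fingers; the grasp point (between the pads) lies 19 mm behind it; z points along the fingers, y is the direction in which the jaws open and shut (so a half turn about z gives the same grasp; the last joint's range is limited). The gripper opens to 91 mm and grips with 3 to 60 N. Pads are 32 mm wide; open, the fingers measure 118 mm over their backs; the gripper's body (76 mm by 178 mm) begins 60 mm behind the grasp point.
Start: joints at [-1.226, 0.494, 1.345, -0, 1.302, -0.096], TCP at [0.267, -0.565, 0.214] pointing down, gripper open.
Joint ranges: [-2.91, 2.91], [-0.82, 2.16], [0.22, 2.67], [-1.22, 4.37], [0.12, 2.79], [-3.08, 3.08]. Speed limits (rad/s): [1.89, 1.89, 2.57, 3.01, 3.01, 3.01].

## Interface

Orientations are given as a unit quaternion [w, x, y, z].
In Python, from cell import manip, viewer, close_job gives the robot as it stands.
- The arm moves only by the tool jog_arm, never from a script. Its argument "commands" is a list that holds one entry, the list of rows, each a list of 7 numbers: the finger opening in mm, from 0 to 91.2, then the shift along the tool's x, y, z in mm, then the turn, a rotation vector about the tool's x, y, z in degrees. A call has 1 to 8 rows; each row is the pose to reach, as a shift and turn from the pose commanded when the call began, along the tool's axes at that moment; what a row does not reach only later rows make up. A row lasts 1/8 s, in which the tool goes at most 62.5 mm and 10.7 degrees, less where a joint would pass 70% of its speed; a pose out of reach is approached as far as the arm can. A call with a gripper value outside its range is refused whole. The fingers move at their own pace and stop on an object; "squeeze" is the grip in N (left out, the last holds). Time passes only in rows, so rows that repeat a pose let the fingers close. It gives the time, the measured TCP pose, the force and the opening at its end, in the units of the state.
- manip.get_obs(): the state, without advancing time (a new reading comes with each control period).
- viewer.get_image(name): name is "scene" or "top"; returns the picture (480x640x3 uint8, blue, green, red); there is no depth.
- viewer.camera_params(name): a dict with "camera_matrix" (3x3 intrinsics, pixels), "position" and "orientation" of the camera in the world. Camera axes: x right, y down, z forward; pixel columns grow to the right and rows downward; lengths in m; the calibration is good to about 2 mm. A picture is of the moment at which its call begins. camera_params takes no time and is no camera call.
- close_job(): hands the job in, once; it reports no verdict.
The state is a dict: "t": time; "joint_positions": joint angles; "qd": joint speeds; "joint_efforts": joint torques, N m; "tool_pos": TCP position; "ee_rot": TCP orientation; "contact_force": force on the tool from outside, world axes, zero at the start; "wrist_torque": the same for the moment, N m; "finger_gap": opening from 0.0 (shut) to 1.0 (fully open).
Only numpy, scipy, OpenCV 4.12 (cv2) and the standard library are available. Lean on these libraries where they do the work, as an engineer would, in place of code of your own. Each camera call takes 0.05 s, during which the arm holds its last target.

## Task

One of the four white pan lids in the prep rail is not home: it rocks when you press on one of its ends. Press the ends of the lids until you feel one rock, then press that lid's blue button in the middle until the lid is fully home. Only press, lift nothing, do not press the blue button of any lid that is already home, and leave the cup, jar and spoon alone.

Things in the scene. Friction and masses are not known exactly. Their poses are not given: they have to be found in the camera images.
- rail: Grey prep rail, 170 x 410 x 60 mm, fixed on the counter; origin under its centre, x across its depth (away from the robot), y along it. The four lidded pans stand in it in a row, 96 mm apart. The loose lid rocks about its own y: pressed 50 mm from its centre along its x, either way, that end dips about 4 mm under 1 to 2 N, stops on the rim, and springs level when let go.
- top_a (a point): Centre of the top of the round blue button in the middle of lid a. Axes: x along the lid's length, y across, z up out of the lid. White lid, 130 mm (x) by 84 mm (y), with a 12 mm skirt; its flat upper face lies 4 mm below this point (before any press). The button is 32 mm across. The lids look alike; the pans differ in height, so lid heights (82 to 87 mm) do not tell which is loose.
- top_b (a point): Centre of the top of the round blue button in the middle of lid b. Axes: x along the lid's length, y across, z up out of the lid. White lid, 130 mm (x) by 84 mm (y), with a 12 mm skirt; its flat upper face lies 4 mm below this point (before any press). The button is 32 mm across. The lids look alike; the pans differ in height, so lid heights (82 to 87 mm) do not tell which is loose.
- top_c (a point): Centre of the top of the round blue button in the middle of lid c. Axes: x along the lid's length, y across, z up out of the lid. White lid, 130 mm (x) by 84 mm (y), with a 12 mm skirt; its flat upper face lies 4 mm below this point (before any press). The button is 32 mm across. The lids look alike; the pans differ in height, so lid heights (82 to 87 mm) do not tell which is loose.
- top_d (a point): Centre of the top of the round blue button in the middle of lid d. Axes: x along the lid's length, y across, z up out of the lid. White lid, 130 mm (x) by 84 mm (y), with a 12 mm skirt; its flat upper face lies 4 mm below this point (before any press). The button is 32 mm across. The lids look alike; the pans differ in height, so lid heights (82 to 87 mm) do not tell which is loose.
- boss_a: Blue button of lid a, 32 mm across, 4 mm high; origin 4 mm below its top. Loose lid: about 12 N on its button sends it down 5 mm onto its rim, where it stays and no longer rocks. Lid that is home: rigid, but its button is the release and clicks down 2 mm under about 7 N.
- boss_b: Blue button of lid b, 32 mm across, 4 mm high; origin 4 mm below its top. Loose lid: about 12 N on its button sends it down 5 mm onto its rim, where it stays and no longer rocks. Lid that is home: rigid, but its button is the release and clicks down 2 mm under about 7 N.
- boss_c: Blue button of lid c, 32 mm across, 4 mm high; origin 4 mm below its top. Loose lid: about 12 N on its button sends it down 5 mm onto its rim, where it stays and no longer rocks. Lid that is home: rigid, but its button is the release and clicks down 2 mm under about 7 N.
- boss_d: Blue button of lid d, 32 mm across, 4 mm high; origin 4 mm below its top. Loose lid: about 12 N on its button sends it down 5 mm onto its rim, where it stays and no longer rocks. Lid that is home: rigid, but its button is the release and clicks down 2 mm under about 7 N.
- cup: Loose steel cup, 58 mm across, 50 mm high, between the robot and the rail; origin at the centre of its underside.
- jar: Loose amber jar with a red cap, 52 mm across, 85 mm high, near the rail's +y end; origin at the centre of its underside.
- spoon: Loose spoon with a wooden handle and a steel bowl, 190 mm long, lying beside the rail's -y end along its own x; origin under its middle.

How it is judged:
By the outcome, as a careful person would: the job done as asked, in the order asked, and still so for the second after the job is handed in, with the robot touching nothing.
It also fails if it takes over 51 s, if anything falls off the work surface, if the arm or the gripper's body presses on something with over 40 N, if the wrist force passes 120 N, or if a joint passes its speed limit or range.

## Working session

There is one attempt and no reset: what is moved stays moved. The work goes in short steps, Python scripts to look and compute and a tool call to move; the robot and the scene stay as the last step left them, time stands still between calls to the robot, and variables do not carry over. Pictures are saved under pics/ and viewed, and the job is handed in when it is done.

Besides the shell and the picture viewer there is one more tool, called after "Emit:" in YAML: its name, and indented under it one key for each argument. jog_arm: Moves the arm, as the interface text tells. Its arguments: {"type":"object","properties":{"commands":{"type":"array","items":{"type":"array","items":{"type":"array","items":{"type":"number"}}}},"squeeze":{"type":"number"}},"required":["commands"]}

```bash
mkdir -p pics; ls
python3 - <<'E'
from cell import manip, viewer
import cv2
o=manip.get_obs();print(o)
for n in("scene","top"):
    cv2.imwrite(f"pics/{n}0.png",viewer.get_image(n)); print(viewer.camera_params(n))
E
```

```text
pics
{'t': 0.0, 'joint_positions': array([-1.22548478e+00,  4.94188083e-01,  1.34615423e+00,  2.16049245e-05,
        1.30254480e+00, -9.54957234e-02]), 'qd': array([-0.00055864, -0.0013874 ,  0.00205541,  0.00097448,  0.00117654,
       -0.00085585]), 'joint_efforts': array([ 6.32785504e-04, -8.78832006e+01, -3.81847537e+01,  7.06729316e-02,
        5.33033756e-02, -7.89203864e-05]), 'tool_pos': array([ 0.26654137, -0.56486214,  0.21332742]), 'ee_rot': array([-6.43481266e-04,  9.75809708e-01,  2.18620665e-01, -7.03004952e-05]), 'contact_force': array([-0.26788352,  0.10572242, -0.71865198]), 'wrist_torque': array([ 0.00077959, -0.03647407, -0.00918615]), 'finger_gap': 1.0011480575744547}
{'camera_matrix': array([[538.59963897,   0.        , 323.57508309],
       [  0.        , 538.59963897, 238.22201642],
       [  0.        ,   0.        ,   1.        ]]), 'position': array([ 0.93156689, -0.42700084,  0.72688111]), 'orientation': array([-0.34178002,  0.86538517,  0.34341843, -0.12790115])}
{'camera_matrix': array([[622.54272948,   0.        , 309.97532418],
       [  0.        , 622.54272948, 242.06553257],
       [  0.        ,   0.        ,   1.        ]]), 'position': array([0.38838473, 0.04271434, 1.08096034]), 'orientation': array([-0.04031299,  0.70642021, -0.70437013,  0.0566399 ])}
```

View pics/scene0.png

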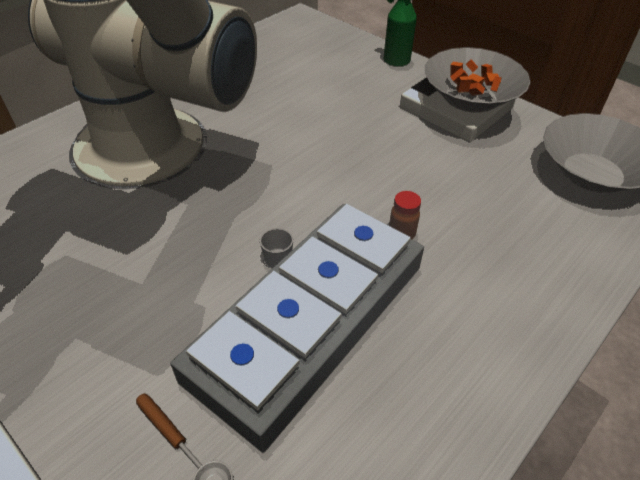

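View pics/top0.png

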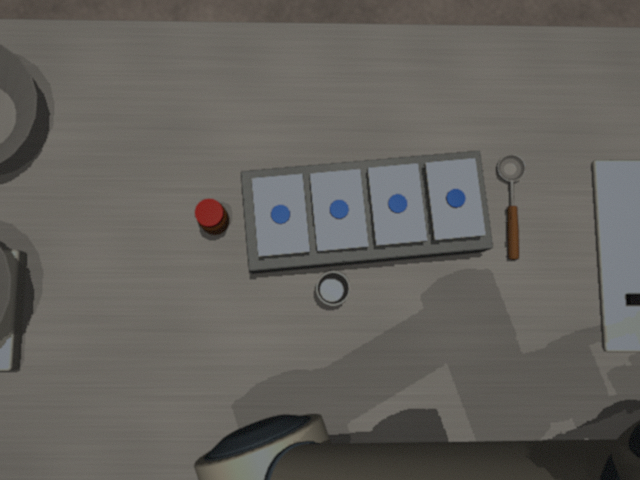

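```bash
cat > h.py <<'E'
import cv2, numpy as np
from scipy.spatial.transform import Rotation as R
from cell import manip, viewer
def rot(q): return R.from_quat([q[1],q[2],q[3],q[0]])
def ray(n,px):
    p=viewer.camera_params(n); K=p['camera_matrix']
    d=np.linalg.inv(K)@np.array([px[0],px[1],1.]); d=rot(p['orientation']).as_matrix()@d
    return np.array(p['position']),d/np.linalg.norm(d)
def plane(n,px,z):
    o,d=ray(n,px); return o+d*(z-o[2])/d[2]
def tri(a,b):
    (o1,d1),(o2,d2)=a,b
    s=np.linalg.lstsq(np.c_[d1,-d2],o2-o1,rcond=None)[0]
    p,q=o1+s[0]*d1,o2+s[1]*d2
    return (p+q)/2,np.linalg.norm(p-q)
def blobs(im,kind):
    h=cv2.cvtColor(im,cv2.COLOR_BGR2HSV)
    m=cv2.inRange(h,(105,120,60),(130,255,255)) if kind=='blue' else cv2.inRange(h,(0,0,120),(180,60,255))
    c,_=cv2.findContours(m,cv2.RETR_EXTERNAL,cv2.CHAIN_APPROX_NONE)
    return [x for x in c if cv2.contourArea(x)>80]
def cen(c):
    M=cv2.moments(c); return M['m10']/M['m00'],M['m01']/M['m00']
E
python3 - <<'E'
from h import *
np.set_printoptions(precision=4,suppress=True)
T=sorted([cen(c) for c in blobs(cv2.imread('pics/top0.png'),'blue')])
S=sorted([cen(c) for c in blobs(cv2.imread('pics/scene0.png'),'blue')],reverse=True)
print(T,S)
P=[]
for a,b in zip(T,S):
    p,e=tri(ray('top',a),ray('scene',b)); print(p,e); P.append(p)
P=np.array(P); d=P[0]-P[-1]; print(np.degrees(np.arctan2(d[1],d[0])),np.linalg.norm(d)/3)
for n in (0,1,2):print(np.linalg.norm(P[n]-P[n+1]))
for c in blobs(cv2.imread('pics/top0.png'),'white'):
    print(cv2.minAreaRect(c))
for px in ((241,172),(480,152),(491,248),(250,271)): print(plane('top',px,.06))
o=manip.get_obs();print(rot(o['ee_rot']).as_matrix(),o['tool_pos'])
E
```

```text
[(279.9832970225127, 213.78794480755263), (338.63702096890813, 208.71294287780185), (397.3079157588961, 203.14742193173564), (455.43392070484583, 197.73348017621146)] [(363.34476190476187, 232.4857142857143), (327.9788732394366, 268.9209702660407), (287.8441961514587, 307.70887647423956), (241.6862457170827, 353.66421928536465)]
[0.5716 0.0682 0.0856] 0.0009867953113684214
[ 0.5809 -0.0274  0.0834] 0.0011500982009615688
[ 0.5901 -0.1231  0.087 ] 0.0010799399704529142
[ 0.5994 -0.2188  0.0877] 0.0015423427872371482
95.53239719930288 0.09608944982695306
0.0960533617228241
0.0961475380250367
0.09615492581323379
((261.3453674316406, 463.5979309082031), (29.220897674560547, 88.95501708984375), 68.96248626708984)
((4.882760047912598, 353.40692138671875), (10.463730812072754, 31.72337532043457), 4.763641834259033)
((331.5, 290.0), (20.0, 21.0), 90.0)
((279.8349304199219, 214.40609741210938), (77.31720733642578, 50.74623107910156), 84.64418029785156)
((338.6781921386719, 209.28219604492188), (77.11538696289062, 50.05037307739258), 84.2894058227539)
((397.1883239746094, 203.64308166503906), (77.44959259033203, 50.048526763916016), 83.774169921875)
((616.9999389648438, 255.49996948242188), (188.99996948242188, 43.99999237060547), 90.0)
((455.1692810058594, 198.35385131835938), (77.89381408691406, 49.6138916015625), 82.87498474121094)
[0.6476 0.1351 0.06  ]
[ 0.6854 -0.2699  0.06  ]
[ 0.5208 -0.2824  0.06  ]
[0.481  0.1176 0.06  ]
[[ 0.9044  0.4266 -0.0004]
 [ 0.4266 -0.9044  0.001 ]
 [ 0.0001 -0.001  -1.    ]] [ 0.2665 -0.565   0.2134]
```

Emit:
jog_arm:
  commands:
    - [[0,52,-24,0,0,0,3],[0,104,-48,0,0,0,6],[0,156,-73,10,0,0,9],[0,208,-97,20,0,0,12],[0,260,-121,30,0,0,15],[0,312,-146,45,0,0,18],[0,364,-170,60,0,0,19.7],[0,402,-188,75,0,0,19.7]]
  squeeze: 20

```text
t: 1.1
tool_pos: [0.5511, -0.2216, 0.1382]
ee_rot: [-0.0, 0.999, 0.049, -0.0]
contact_force: [0.9, -1.0, -0.2]
finger_gap: 0.154
```

Emit:
jog_arm:
  commands:
    - [[0,0,0,0,0,0,0],[0,0,0,0,0,0,0]]

```text
t: 1.35
tool_pos: [0.5497, -0.224, 0.1388]
ee_rot: [-0.0, 0.999, 0.049, -0.0]
contact_force: [-1.2, 0.4, -0.3]
finger_gap: 0.005
```

```bash
cat > st.py <<'E'
from h import *
np.set_printoptions(precision=4,suppress=True)
o=manip.get_obs();M=rot(o['ee_rot']).as_matrix()
print(o['t'],o['tool_pos'],M[:,0],o['contact_force'],o['finger_gap'])
P=np.array([[.5716,.0682,.0856],[.5809,-.0274,.0834],[.5901,-.1231,.0870],[.5994,-.2188,.0877]])
ux=np.array([.9954,.0964,0])
for n,p in zip('1234',P): print(n,'near end shift mm',1000*M.T@(p-.05*ux-[0,0,.004]-o['tool_pos']),'btn',1000*M.T@(p-o['tool_pos']))
E
python3 st.py
```

```text
1.35 [ 0.5497 -0.224   0.1388] [ 0.9953  0.0972 -0.0005] [-1.2478  0.3615 -0.2812] 0.004915800314390122
1 near end shift mm [   0.1805 -288.6802   57.2468] btn [  50.1814 -288.6412   53.2225]
2 near end shift mm [   0.1479 -192.6288   59.4441] btn [  50.1488 -192.5898   55.4199]
3 near end shift mm [  0.0032 -96.4878  55.8415] btn [ 50.004  -96.4488  51.8173]
4 near end shift mm [-0.0406 -0.337  55.1388] btn [49.9603 -0.298  51.1146]
```

Emit:
jog_arm:
  commands:
    - [[0,0,0,30,0,0,0],[0,0,0,50,0,0,0],[0,0,0,53,0,0,0],[0,0,0,53,0,0,0],[0,0,0,53,0,0,0]]

```text
t: 1.98
tool_pos: [0.5492, -0.2249, 0.0873]
ee_rot: [0.0, 0.999, 0.048, 0.0]
contact_force: [-6.1, 2.6, 16.6]
finger_gap: 0.004
```

Emit:
jog_arm:
  commands:
    - [[0,0,0,1,0,0,0],[0,0,0,1,0,0,0]]

```text
t: 2.22
tool_pos: [0.5492, -0.2249, 0.0872]
ee_rot: [0.0, 0.999, 0.048, 0.0]
contact_force: [-10.6, 5.0, 32.6]
finger_gap: 0.006
```

Emit:
jog_arm:
  commands:
    - [[0,0,0,1,0,0,0],[0,0,0,1,0,0,0]]

```text
t: 2.48
tool_pos: [0.5492, -0.225, 0.0872]
ee_rot: [0.001, 0.999, 0.048, 0.001]
contact_force: [-15.1, 6.6, 49.9]
finger_gap: 0.004
```

Emit:
jog_arm:
  commands:
    - [[0,0,0,1,0,0,0],[0,0,0,1,0,0,0]]

```text
t: 2.72
tool_pos: [0.5492, -0.2249, 0.0871]
ee_rot: [0.001, 0.999, 0.048, 0.001]
contact_force: [-19.4, 9.5, 65.0]
finger_gap: 0.009
```

Emit:
jog_arm:
  commands:
    - [[0,0,0,-10,0,0,0],[0,0,0,-20,0,0,0],[0,0,-50,-20,0,0,0],[0,0,-96,-15,0,0,0],[0,0,-96,-8,0,0,0],[0,0,-96,-8,0,0,0]]

```text
t: 3.48
tool_pos: [0.5407, -0.1287, 0.0908]
ee_rot: [0.0, 0.999, 0.048, -0.0]
contact_force: [-0.2, -0.8, -0.2]
finger_gap: 0.011
```

```bash
python3 st.py; python3 -c "
from h import *
cv2.imwrite('pics/s1.png',viewer.get_image('scene'))"
```

```text
3.475 [ 0.5407 -0.1287  0.0908] [ 0.9953  0.0968 -0.0003] [-0.1576 -0.763  -0.1855] 0.01089936810729465
1 near end shift mm [  -0.2028 -193.0546    9.1618] btn [  49.7989 -193.0321    5.1469]
2 near end shift mm [ -0.2032 -97.0035  11.3708] btn [ 49.7984 -96.981    7.3559]
3 near end shift mm [-0.3146 -0.862   7.7798] btn [49.687  -0.8395  3.765 ]
4 near end shift mm [-0.3256 95.2889  7.0888] btn [49.6761 95.3114  3.074 ]
```

View pics/s1.png

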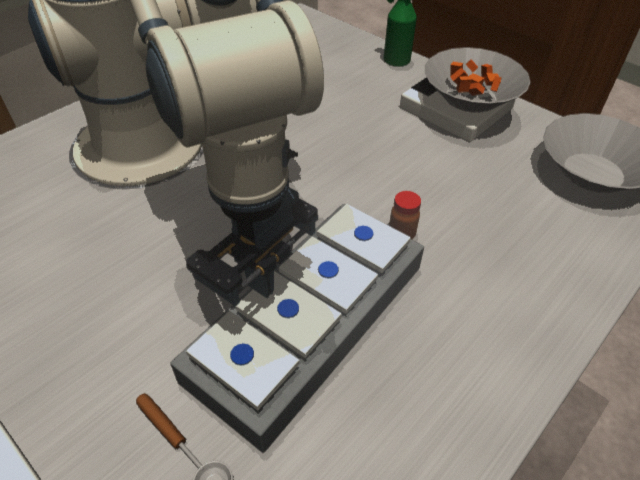

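The picture shows the shut fingers at about (265,285), over lid 3's near end and clear of its button at (288,308). The first lid was rigid from z = 87 mm, so the camera heights read about 3 mm low.

Emit:
jog_arm:
  commands:
    - [[0,0,0,2,0,0,0],[0,0,0,4,0,0,0],[0,0,0,4,0,0,0]]

```text
t: 3.9
tool_pos: [0.5406, -0.1285, 0.0867]
ee_rot: [-0.0, 0.999, 0.048, -0.0]
contact_force: [0.8, 0.3, 0.3]
finger_gap: 0.007
```

Emit:
jog_arm:
  commands:
    - [[0,0,0,1,0,0,0],[0,0,0,1,0,0,0]]

```text
t: 4.15
tool_pos: [0.5408, -0.1282, 0.0859]
ee_rot: [0.0, 0.999, 0.048, 0.0]
contact_force: [-0.7, -0.2, 0.1]
finger_gap: 0.002
```

Emit:
jog_arm:
  commands:
    - [[0,0,0,1,0,0,0],[0,0,0,1,0,0,0]]

```text
t: 4.4
tool_pos: [0.5408, -0.1282, 0.0849]
ee_rot: [0.0, 0.999, 0.048, 0.0]
contact_force: [0.5, 0.4, 1.3]
finger_gap: 0.008
```

Emit:
jog_arm:
  commands:
    - [[0,0,0,1,0,0,0],[0,0,0,1,0,0,0]]

```text
t: 4.65
tool_pos: [0.5408, -0.1282, 0.0839]
ee_rot: [0.0, 0.999, 0.048, 0.0]
contact_force: [1.1, -0.5, 1.9]
finger_gap: 0.004
```

Emit:
jog_arm:
  commands:
    - [[0,0,0,1,0,0,0],[0,0,0,1,0,0,0]]

```text
t: 4.9
tool_pos: [0.5409, -0.1282, 0.0832]
ee_rot: [0.0, 0.999, 0.048, 0.0]
contact_force: [-0.4, 0.7, 6.4]
finger_gap: 0.006
```

Emit:
jog_arm:
  commands:
    - [[0,0,0,0.5,0,0,0],[0,0,0,0.5,0,0,0],[0,0,0,0.5,0,0,0]]

```text
t: 5.28
tool_pos: [0.541, -0.1282, 0.083]
ee_rot: [0.0, 0.999, 0.048, 0.0]
contact_force: [-2.2, 0.4, 13.0]
finger_gap: 0.001
```

Run:
```python
from h import *
T0=sorted([cen(c) for c in blobs(cv2.imread('pics/scene0.png'),'blue')]);T1=sorted([cen(c) for c in blobs(cv2.imread('pics/s1.png'),'blue')])
im=viewer.get_image('scene');cv2.imwrite('pics/s2.png',im)
T2=sorted([cen(c) for c in blobs(im,'blue')])
print(np.round(T0,2).tolist(),np.round(T1,2).tolist(),np.round(T2,2).tolist(),sep='\n')
a=cv2.imread('pics/s1.png')[230:420,170:430];b=im[230:420,170:430]
d=np.clip(128+b.astype(int)-a,0,255).astype('uint8')
cv2.imwrite('pics/d2.png',cv2.resize(d,None,fx=3,fy=3))
```

```text
[[241.69, 353.66], [287.84, 307.71], [327.98, 268.92], [363.34, 232.49]]
[[241.58, 353.67], [287.7, 307.79], [327.98, 268.96], [363.33, 232.45]]
[[241.62, 353.63], [287.6, 307.78], [327.96, 268.95], [363.34, 232.49]]
```

View pics/d2.png

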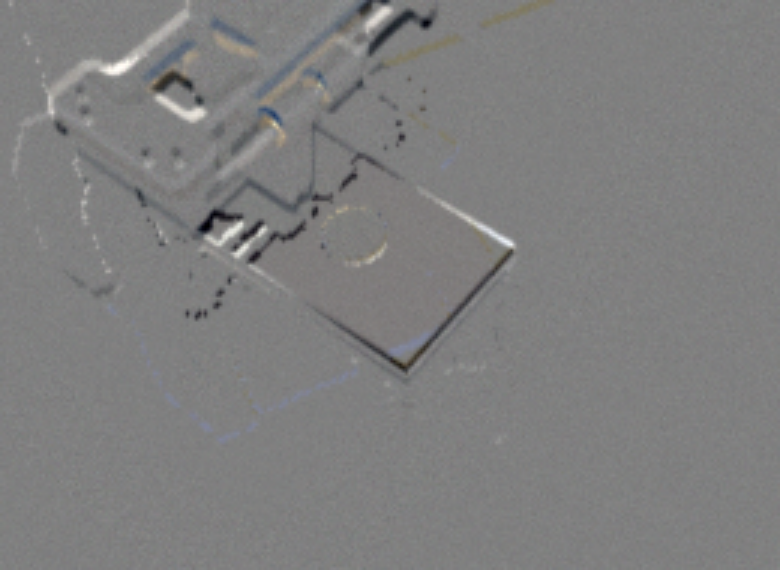

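The difference picture shows only lid 3's outline moving: bright at its far corner (515,245) and dark along its right-hand edge, with the other lids still. So lid 3 rocks. The force trace agrees, with about 3 mm of soft travel and then a stop.

Emit:
jog_arm:
  commands:
    - [[0,0,0,-8,0,0,0],[0,0,0,-16,0,0,0],[0,25,-0.5,-16,0,0,0],[0,50,-0.8,-15,0,0,0],[0,50,-0.8,-13,0,0,0],[0,50,-0.8,-13,0,0,0]]

```text
t: 6.08
tool_pos: [0.5896, -0.1224, 0.0952]
ee_rot: [-0.0, 0.999, 0.049, -0.001]
contact_force: [-0.6, 0.1, -0.3]
finger_gap: 0.005
```

```bash
python3 st.py
python3 - <<'E'
from h import *
im=viewer.get_image('top');cv2.imwrite('pics/t3.png',im)
im=viewer.get_image('scene');cv2.imwrite('pics/s3.png',im)
E
```

```text
6.075 [ 0.5896 -0.1224  0.0952] [ 0.9953  0.0969 -0.001 ] [-0.604   0.0595 -0.3464] 0.005063779396521398
1 near end shift mm [ -49.4647 -191.4631   13.7551] btn [   0.534  -191.4372    9.703 ]
2 near end shift mm [-49.4737 -95.4109  15.9183] btn [  0.5249 -95.3851  11.8663]
3 near end shift mm [-49.598    0.7288  12.2817] btn [0.4006 0.7547 8.2296]
4 near end shift mm [-49.6198  96.8793  11.5449] btn [ 0.3789 96.9052  7.4928]
```

View pics/s3.png

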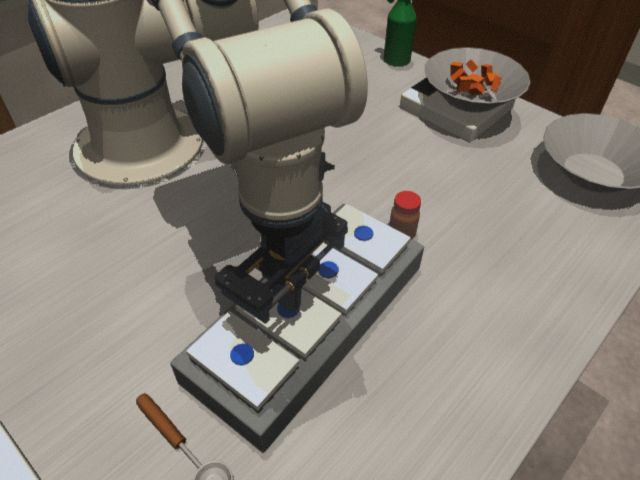

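The shut fingers hang over lid 3's button at about (288,308). I'll go down in small steps.

Emit:
jog_arm:
  commands:
    - [[0,0,0,2,0,0,0],[0,0,0,4,0,0,0],[0,0,0,4,0,0,0]]

```text
t: 6.55
tool_pos: [0.5902, -0.1225, 0.0912]
ee_rot: [-0.0, 0.999, 0.048, -0.0]
contact_force: [-0.4, 0.1, -0.4]
finger_gap: -0.0
```

Emit:
jog_arm:
  commands:
    - [[0,0,0,0.5,0,0,0],[0,0,0,0.5,0,0,0]]

```text
t: 6.8
tool_pos: [0.5904, -0.1225, 0.091]
ee_rot: [-0.0, 0.999, 0.048, 0.0]
contact_force: [-0.3, -0.1, 1.2]
finger_gap: 0.007
```

Emit:
jog_arm:
  commands:
    - [[0,0,0,0.5,0,0,0],[0,0,0,0.5,0,0,0]]

```text
t: 7.05
tool_pos: [0.5904, -0.1225, 0.0904]
ee_rot: [-0.0, 0.999, 0.048, -0.0]
contact_force: [-0.4, -0.1, 0.1]
finger_gap: 0.006
```

Emit:
jog_arm:
  commands:
    - [[0,0,0,0.5,0,0,0],[0,0,0,0.5,0,0,0]]

```text
t: 7.3
tool_pos: [0.5905, -0.1225, 0.0902]
ee_rot: [0.0, 0.999, 0.048, 0.0]
contact_force: [-1.7, 0.5, 5.1]
finger_gap: 0.002
```

Emit:
jog_arm:
  commands:
    - [[0,0,0,0.4,0,0,0],[0,0,0,0.4,0,0,0]]

```text
t: 7.55
tool_pos: [0.5905, -0.1225, 0.0899]
ee_rot: [0.0, 0.999, 0.048, 0.0]
contact_force: [-2.5, 0.5, 6.5]
finger_gap: 0.01
```

Emit:
jog_arm:
  commands:
    - [[0,0,0,0.4,0,0,0],[0,0,0,0.4,0,0,0]]

```text
t: 7.8
tool_pos: [0.5905, -0.1225, 0.0895]
ee_rot: [0.0, 0.999, 0.048, 0.0]
contact_force: [-2.2, -1.1, 7.9]
finger_gap: 0.005
```

Emit:
jog_arm:
  commands:
    - [[0,0,0,0.4,0,0,0],[0,0,0,0.4,0,0,0]]

```text
t: 8.05
tool_pos: [0.5905, -0.1225, 0.0891]
ee_rot: [0.0, 0.999, 0.048, 0.0]
contact_force: [-1.8, 0.4, 7.8]
finger_gap: 0.003
```

Emit:
jog_arm:
  commands:
    - [[0,0,0,0.4,0,0,0],[0,0,0,0.4,0,0,0]]

```text
t: 8.3
tool_pos: [0.5905, -0.1225, 0.0887]
ee_rot: [0.0, 0.999, 0.048, 0.0]
contact_force: [-2.5, 0.7, 7.9]
finger_gap: 0.005
```

Emit:
jog_arm:
  commands:
    - [[0,0,0,0.4,0,0,0],[0,0,0,0.4,0,0,0]]

```text
t: 8.55
tool_pos: [0.5905, -0.1225, 0.0883]
ee_rot: [0.0, 0.999, 0.048, 0.0]
contact_force: [-1.6, 1.0, 7.1]
finger_gap: 0.004
```

Emit:
jog_arm:
  commands:
    - [[0,0,0,0.5,0,0,0],[0,0,0,0.5,0,0,0]]

```text
t: 8.8
tool_pos: [0.5905, -0.1225, 0.0878]
ee_rot: [0.0, 0.999, 0.048, 0.0]
contact_force: [-1.6, 0.7, 6.6]
finger_gap: 0.007
```

Emit:
jog_arm:
  commands:
    - [[0,0,0,0.5,0,0,0],[0,0,0,0.5,0,0,0]]

```text
t: 9.05
tool_pos: [0.5905, -0.1225, 0.0873]
ee_rot: [0.0, 0.999, 0.048, 0.0]
contact_force: [-1.8, 0.7, 7.3]
finger_gap: 0.007
```

Emit:
jog_arm:
  commands:
    - [[0,0,0,0.5,0,0,0],[0,0,0,0.5,0,0,0]]

```text
t: 9.3
tool_pos: [0.5905, -0.1225, 0.0868]
ee_rot: [0.0, 0.999, 0.048, 0.0]
contact_force: [-2.1, 0.2, 7.7]
finger_gap: 0.004
```

Emit:
jog_arm:
  commands:
    - [[0,0,0,0.5,0,0,0],[0,0,0,0.5,0,0,0]]

```text
t: 9.55
tool_pos: [0.5905, -0.1225, 0.0863]
ee_rot: [0.0, 0.999, 0.048, 0.0]
contact_force: [-1.4, 0.9, 8.0]
finger_gap: 0.001
```

Emit:
jog_arm:
  commands:
    - [[0,0,0,0.4,0,0,0],[0,0,0,0.4,0,0,0]]

```text
t: 9.8
tool_pos: [0.5905, -0.1225, 0.0859]
ee_rot: [0.0, 0.999, 0.049, 0.0]
contact_force: [-2.7, 0.6, 8.0]
finger_gap: 0.007
```

Emit:
jog_arm:
  commands:
    - [[0,0,0,0.4,0,0,0],[0,0,0,0.4,0,0,0]]

```text
t: 10.05
tool_pos: [0.5905, -0.1225, 0.0855]
ee_rot: [0.0, 0.999, 0.048, 0.0]
contact_force: [-2.6, 1.4, 7.3]
finger_gap: 0.004
```

Emit:
jog_arm:
  commands:
    - [[0,0,0,0.3,0,0,0],[0,0,0,0.3,0,0,0]]

```text
t: 10.3
tool_pos: [0.5905, -0.1225, 0.0853]
ee_rot: [0.0, 0.999, 0.048, 0.0]
contact_force: [-1.7, 0.5, 8.4]
finger_gap: 0.005
```

Emit:
jog_arm:
  commands:
    - [[0,0,0,0.3,0,0,0],[0,0,0,0.3,0,0,0]]

```text
t: 10.55
tool_pos: [0.5905, -0.1225, 0.0853]
ee_rot: [0.0, 0.999, 0.048, 0.0]
contact_force: [-3.7, -0.1, 13.9]
finger_gap: 0.003
```

It came to a hard stop after 5.0 mm (90.3 to 85.3 mm). I'll lift off and press the end again to check that it no longer rocks.

Emit:
jog_arm:
  commands:
    - [[0,0,0,-6,0,0,0],[0,0,0,-14,0,0,0],[0,-25,0,-14,0,0,0],[0,-50,0,-10,0,0,0],[0,-50,0,-4,0,0,0],[0,-50,0,0,0,0,0],[0,-50,0,1,0,0,0],[0,-50,0,1,0,0,0]]

```text
t: 11.55
tool_pos: [0.5411, -0.1273, 0.0834]
ee_rot: [-0.0, 0.999, 0.049, 0.0]
contact_force: [-0.3, 0.4, -0.4]
finger_gap: 0.005
```

Emit:
jog_arm:
  commands:
    - [[0,0,0,1,0,0,0],[0,0,0,1,0,0,0]]

```text
t: 11.8
tool_pos: [0.5407, -0.1273, 0.0825]
ee_rot: [-0.0, 0.999, 0.048, 0.0]
contact_force: [-0.1, 0.1, -0.6]
finger_gap: 0.007
```

Emit:
jog_arm:
  commands:
    - [[0,0,0,0.7,0,0,0],[0,0,0,0.7,0,0,0]]

```text
t: 12.05
tool_pos: [0.5406, -0.1274, 0.0818]
ee_rot: [0.0, 0.999, 0.048, -0.0]
contact_force: [-0.0, 0.0, -0.5]
finger_gap: 0.004
```

Emit:
jog_arm:
  commands:
    - [[0,0,0,0.5,0,0,0],[0,0,0,0.5,0,0,0]]

```text
t: 12.3
tool_pos: [0.5407, -0.1274, 0.0813]
ee_rot: [0.0, 0.999, 0.048, -0.0]
contact_force: [-0.2, -0.0, -0.8]
finger_gap: 0.007
```

Emit:
jog_arm:
  commands:
    - [[0,0,0,0.5,0,0,0],[0,0,0,0.5,0,0,0]]

```text
t: 12.55
tool_pos: [0.5407, -0.1274, 0.0813]
ee_rot: [0.0, 0.999, 0.048, 0.0]
contact_force: [-3.6, 2.0, 10.3]
finger_gap: 0.001
```

It is rigid at once at 81.3 mm, so the rock is gone. I'll retract clear and look.

Emit:
jog_arm:
  commands:
    - [[0,0,0,-6,0,0,0],[0,0,0,-20,0,0,0],[0,0,0,-60,0,0,0],[0,-30,0,-100,0,0,0],[0,-80,0,-110,0,0,0],[0,-130,0,-110,0,0,0],[0,-130,0,-110,0,0,0]]

```text
t: 13.42
tool_pos: [0.4083, -0.1397, 0.1917]
ee_rot: [-0.0, 0.999, 0.048, -0.0]
contact_force: [1.5, -0.0, 0.4]
finger_gap: 0.003
```

Run:
```python
from h import *
np.set_printoptions(precision=4,suppress=True)
a=viewer.get_image('top');b=viewer.get_image('scene');cv2.imwrite('pics/t4.png',a);cv2.imwrite('pics/s4.png',b)
T=sorted(cen(c) for c in blobs(a,'blue'));S=sorted([cen(c) for c in blobs(b,'blue')],reverse=True)
for x,y in zip(T,S): print(tri(ray('top',x),ray('scene',y)))
print(manip.get_obs()['contact_force'])
```

```text
(array([0.5717, 0.0681, 0.0857]), np.float64(0.0008365486981217608))
(array([ 0.5809, -0.0273,  0.0834]), np.float64(0.001151037364058119))
(array([ 0.5901, -0.123 ,  0.082 ]), np.float64(0.0013666321140439084))
(array([ 0.5995, -0.2187,  0.0877]), np.float64(0.0015968358741940375))
[-0.049  -0.1116 -0.3983]
```

View pics/s4.png

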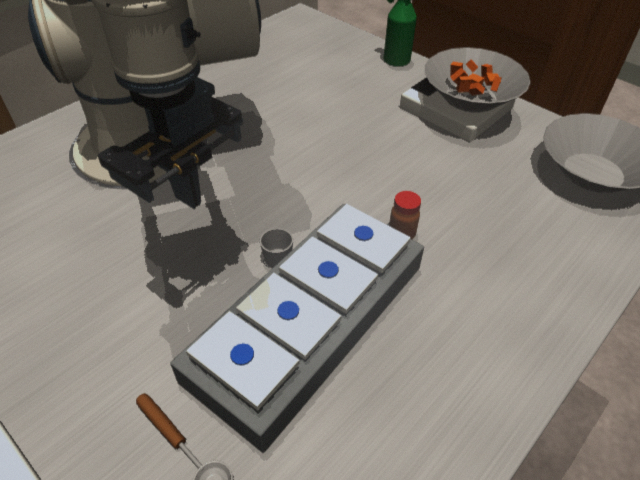

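Lid 3's button, now at (288,310), measures 5.0 mm lower than before. The other buttons, the cup, the jar and the spoon have not moved, and the arm is clear.

```bash
python3 -c "
from cell import close_job
print(close_job())"
```

```text
the job is handed in; nothing more can be done
None
```

I found the loose lid, pressed it home, and handed the job in at about 13.5 s on the robot's clock. It is the second lid from the rail's -y end (button near x 0.590, y -0.123).

- **Finding it:** I pressed the near end of the -y end lid first, and it was rigid. The next lid's near end dipped about 3 mm under 1 to 2 N and then stopped. A before/after picture showed only that lid tilting. I did not test the other two lids, since the rocking one had been found.
- **Pressing it home:** I pressed its blue button in small steps. It went down 5.0 mm at 7 to 8 N, below the stated 12 N or so, then stopped hard at about 14 N. No other button was pressed.
- **Last checks:** Pressed again, its near end was rigid with no dip. The two cameras put its button 5.0 mm lower than before (87.0 to 82.0 mm), and the other three buttons within 0.1 mm of where they were. In the last scene picture the cup, jar and spoon look unmoved, and the arm is clear.

Two things did not go as planned:
- **Camera heights:** they read about 3 mm lower than the heights felt by touch.
- **Force on the first lid:** because of that offset, and because I sent several press steps in one go, the fingers reached 65 N on that lid's end. That is below the 120 N wrist limit, and only the fingertips should have been touching. The lid did not move.

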